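Pin the strut into its fork on the sloping cradle

ROBOT

A 6-joint arm with a two-finger parallel gripper is mounted at the origin on a cart in front of the work surface, level with it; the furniture and walls round the work are solid. World frame = base frame: x ahead of the robot, y to its left, z up, the work surface at z = 0. Lengths are in m, angles in rad, forces in N, time in s.
With the tool pointing down it reaches from about 0.35 to 0.975 m from the base axis. Payload 7.1 kg.
Tool frame: the origin (TCP) lies at the very end of the fingers, on their centre line; the grasp point (between the pads) lies 19 mm behind it; y points along the fingers, x is the direction in which the jaws open and shut, and the axes are right-handed (so a half turn about y gives the same grasp; the last joint's range is limited). The gripper opens to 88 mm and grips with 3 to 60 N. Pads are 20 mm wide; open, the fingers measure 115 mm over their backs; the gripper's body (75 mm by 178 mm) begins 61 mm behind the grasp point.
Start: joints at [-1.317, 0.423, 1.63, -0, 1.089, -0.019], TCP at [0.168, -0.602, 0.223] pointing down, gripper open.
Joint ranges: [-3, 3], [-0.9, 2.11], [0.09, 2.58], [-1.31, 4.45], [0.11, 2.69], [-2.54, 2.54]. Speed limits (rad/s): [2.39, 2.39, 3.01, 3.14, 3.14, 3.14].

INTERFACE

Orientations are given as a rotation vector (axis times angle).
In Python, from station import bot gives the robot as it stands.
- The arm moves only by the tool step_arm, never from a script. Its argument "steps" is a list that holds one entry, the list of rows, each a list of 4 numbers: the shift along the tool's x, y, z in cm, then the turn about the tool's y in rad. In form: [[[tx, ty, tz, turn], ...]]. A call has exactly 10 rows; each row shifts and turns the commanded pose from where the row before left it, along the tool's axes as they then stand; what a row does not reach is not made up. A row lasts 1/12 s, in which the tool goes at most 41.7 mm and 7.16 degrees, less where a joint would pass 70% of its speed; a pose out of reach is approached as far as the arm can. A call is refused whole if a number of a shift passes 4.17 or a number of a turn 0.125, either way. A call with a gripper value outside its range is refused whole. "grip" is the opening, from -1 (shut) to 1 (fully open), set as the call begins (left out, the last holds). The fingers move at their own pace and stop on an object; the grip force is fixed at half the most. Time passes only in rows, so rows that do not move let the fingers close, or fill a call up. It gives the time, the measured TCP pose, the force and the opening at its end, in the units of the state.
- bot.observe(): the state, without advancing time (a new reading comes with each control period).
- bot.camera(name): name is "side" or "top"; returns a dict with "color" (384x512x3 uint8, red, green, blue), "K" (3x3 intrinsics, pixels), "k1" (the pictures are not rectified: a ray, as slopes to the right and down, at radius r is drawn at 1 + k1 r^2 times it, then the intrinsics apply), "extrinsics" (4x4, takes a point from camera to world coordinates). Camera axes: x right, y down, z forward; pixel columns grow to the right and rows downward; lengths in m; the calibration is good to about 2 mm. A picture is of the moment at which its call begins. There is no depth.
- bot.close_job(): hands the job in, once; it reports no verdict.
The state is a dict: "time": time; "joint_pos": joint angles; "joint_velocities": joint speeds; "joint_torque": joint torques, N m; "tcp_pos": TCP position; "orientation": TCP orientation; "contact_force": force on the tool from outside, world axes, zero at the start; "wrist_torque": the same for the moment, N m; "gripper_width": finger opening in m.
Only numpy, scipy, OpenCV 4.12 (cv2) and the standard library are available. Lean on these libraries where they do the work, as an engineer would, in place of code of your own. Each camera call takes 0.05 s, during which the arm holds its last target.

TASK

Push the flat strut on the sloping cradle fully home, until you feel it stop and its eye lies between the two knuckles of the steel fork. Then take the taller of the two pins out of the rack and thread it, along the tilted axis, down through the fork and the strut until its collar sits flush on the upper knuckle, and let go. Leave the shorter pin in the rack and the other things on the table where they are.

Things in the scene. Friction and masses are not known exactly. Their poses are not given: they have to be found in the camera images.
- fork: Steel fork on the sloping deck: two square knuckles 34x34x10 mm, one above the other, holes 12.5 mm, 2 mm chamfers. Origin: hole's mouth, centre of the upper knuckle's top face, 88 mm above the table. z: hole axis, out of the deck, 25 deg from vertical, leaning to the robot; x: up the slope; y: level, left, along the strut. Upper knuckle z -10..0 mm, slot -22..-10, lower knuckle -32..-22.
- cradle: Plywood cradle fixed to the table, base 150x220 mm; place and yaw vary. Its deck (120x220 mm, 42 mm below the fork's top face) slopes 25 degrees and faces the robot. Origin: centre of its underside. It carries the fork and, on the fork's +y side, a wooden guide 44 mm wide (fork y 55 to 170 mm, top at fork z -14 mm) for the strut. Only the strut's post stands higher than the fork.
- strut (a joint): How far the flat dark steel strut (30 x 10 mm bar with a 12.5 mm eye at its end) is drawn out of the fork, in m along the fork's +y: 0 = fully home against a hard stop, eye in line with the fork's holes; up to 0.045 = drawn out. It slides with about 2 N of friction and stays where it is left.
- strut_post (a point): Centre of the top of the upright post on the strut: a block 14 mm (fork's x) by 20 mm (fork's y), rising 37 mm out of the strut along the fork's z; its top is 26 mm above the fork's upper face. It lies 100 mm from the eye's centre along the fork's +y; axes parallel to the fork's. Push or pull the post to slide the strut.
- long_pin: The taller steel pin, upright in the rack: round head 16 mm in diameter, 36 mm tall, on a collar 22 mm wide and 3 mm thick; below it a shank 10 mm in diameter, 40 mm long, its last 8 mm tapering to a 5 mm nose. About 70 g. Origin: centre of the collar's underside; z along the pin to the head (head from 3 to 39 mm, nose at -40 mm).
- short_pin: The shorter steel pin, upright in the rack's other hole, to be left there: same diameters, head 20 mm tall above the collar, shank 24 mm. Origin: centre of the underside of the collar; z towards the head.
- rack: Bridge-shaped wooden pin rack fixed to the table, 150 x 44 mm, top 60 mm above the table; place and yaw vary. Origin: centre of its underside; x along its length. Two 12 mm through holes at x = -40 and +40 mm; the pins hang in them by their collars, either pin in either hole.
- sanding_block: Cork sanding block, 126 x 97 x 24 mm, lying flat, a bystander. Origin: centre of its underside.
- tape_measure: Tape measure, 60 x 80 x 66 mm, a bystander. Origin: centre of its underside.
- carpenter_pencil: Flat carpenter's pencil, 178 mm long, 9 mm thick, a bystander. Origin: centre of its underside.
Mind the look-alikes: they are no part of the job. What is shaped like the long_pin but red is not meant.

How it is judged:
By the outcome, as a careful person would: the job done as asked, in the order asked, and still so for the second after the job is handed in, with the robot touching nothing.
It also fails if it takes over 58 s, if anything falls off the work surface, if the arm or the gripper's body presses on something with over 40 N, if the wrist force passes 120 N, or if a joint passes its speed limit or range.

## Working session

There is one attempt and no reset: what is moved stays moved. The work goes in short steps, Python scripts to look and compute and a tool call to move; the robot and the scene stay as the last step left them, time stands still between calls to the robot, and variables do not carry over. Pictures are saved under pics/ and viewed, and the job is handed in when it is done.

Besides the shell and the picture viewer there is one more tool, called after "Call:" by a JSON object that holds its "fn" and its "kwargs". step_arm: Moves the arm, as the interface text tells. Its arguments: {"type":"object","properties":{"steps":{"type":"array","items":{"type":"array","items":{"type":"array","items":{"type":"number"}}}},"grip":{"type":"number"}},"required":["steps"]}

```bash
mkdir -p pics; ls; python3 - <<'E'
from station import bot
import cv2, json
s=bot.observe(); print({k:(v if not hasattr(v,'tolist') else v.tolist()) for k,v in s.items()})
for n in ("side","top"):
    c=bot.camera(n); cv2.imwrite(f"pics/{n}0.png",cv2.cvtColor(c["color"],cv2.COLOR_RGB2BGR)); print(n,c["K"],c["k1"],c["extrinsics"])
E
```

```text
pics
{'time': 0.0, 'joint_pos': [-1.3170116677839805, 0.4238307159534274, 1.6307347658298528, 1.2832509932591265e-07, 1.0885566926598997, -0.01902436521626388], 'joint_velocities': [-0.00018679277284207421, -0.00017716329354191418, 0.001534412353988741, -0.00020258680967688835, 0.001093049196582378, 0.0012657451171895256], 'joint_torque': [0.0017836336337495595, -54.4622540473938, -27.36649990081787, 0.06450912449508905, 0.02279583248309791, -0.00012045692528772634], 'tcp_pos': [0.16826494595650018, -0.6013292417269221, 0.22189041947518584], 'orientation': [-1.325011803100837, 1.0067745876926504, -1.004776496753276], 'contact_force': [0.8551528953714063, 0.5018954362960071, -0.7198554647985592], 'wrist_torque': [0.032563974204986884, 0.04118491695072666, 0.05340487068990489], 'gripper_width': 0.08771472771872109}
side [[457.87073387   0.         258.40028838]
 [  0.         457.87073387 189.10812297]
 [  0.           0.           1.        ]] -0.13360635433421422 [[ 0.84690383 -0.24076926  0.47411399 -0.0705521 ]
 [-0.53158484 -0.36139693  0.76603513 -1.04351407]
 [-0.01309437 -0.90078989 -0.43405773  0.62879531]
 [ 0.          0.          0.          1.        ]]
top [[497.09991033   0.         266.50568682]
 [  0.         497.09991033 194.41492859]
 [  0.           0.           1.        ]] 0.06036349277454925 [[-0.01387166 -0.98436653  0.17558506  0.25160455]
 [-0.99960257  0.01796192  0.02172715 -0.12784623]
 [-0.02454132 -0.17521388 -0.98422448  1.29182084]
 [ 0.          0.          0.          1.        ]]
```

View pics/side0.png

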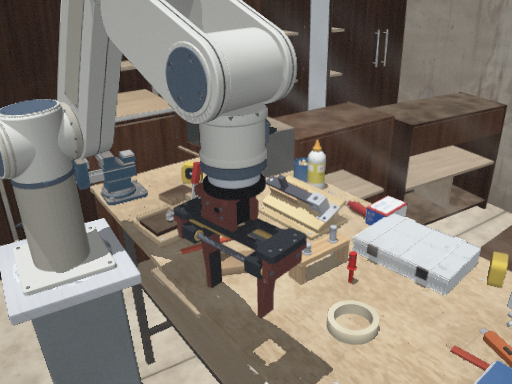

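View pics/top0.png

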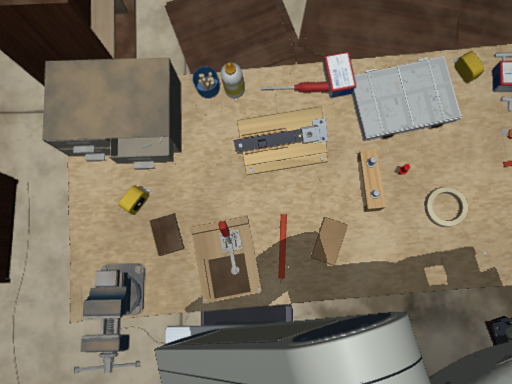

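The top view shows the cradle (282,140) with the fork at about (315,130). The strut runs left to (237,146), the rack is at (372,180) with two pins at (372,160) and (376,193), and there is a red decoy at (404,168). In the side view the arm partly hides the cradle, and the rack is at (325,255). I'll enlarge both.

```bash
python3 - <<'E'
import cv2
t=cv2.imread("pics/top0.png"); s=cv2.imread("pics/side0.png")
cv2.imwrite("pics/t_crop.png",cv2.resize(t[95:220,225:425],None,fx=4,fy=4,interpolation=cv2.INTER_CUBIC))
cv2.imwrite("pics/s_crop.png",cv2.resize(s[160:300,240:400],None,fx=4.25,fy=4.25,interpolation=cv2.INTER_CUBIC))
E
```

```text
(no output)
```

View pics/t_crop.png

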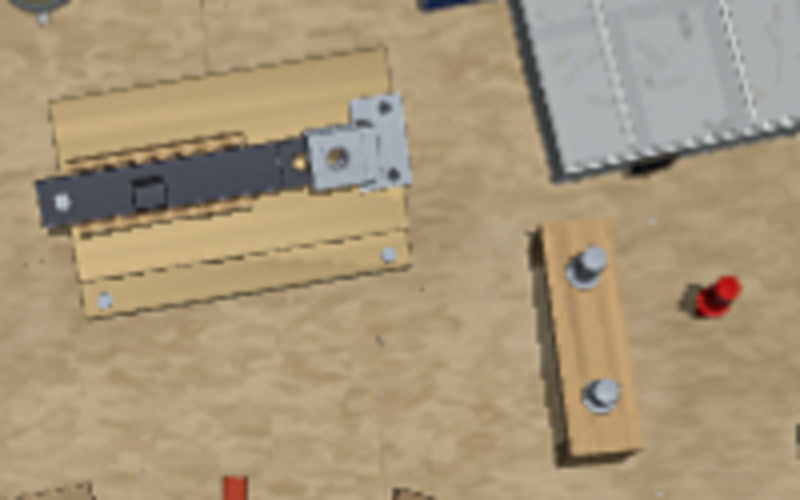

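View pics/s_crop.png

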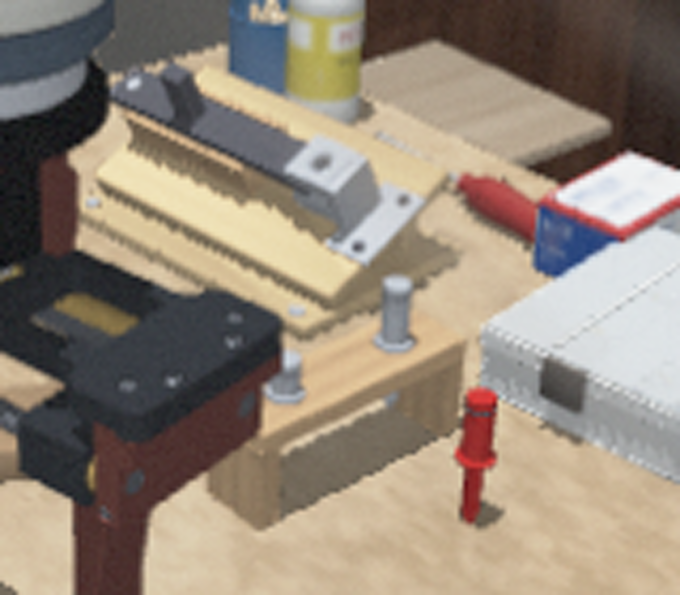

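Candidates for the long pin:
- Far rack hole, steel: top (372,161), side (333,235).
- Near rack hole, steel: top (376,194), side (308,250).
- Standing alone, red: top (404,168), side (352,266).

The far-hole steel pin fits, because its head is clearly the taller of the two in the enlarged side crop. The near one is the short pin and the red one is the decoy. Next I'll measure precisely.

```bash
cat > h.py <<'E'
import numpy as np, cv2
from station import bot
from scipy.spatial.transform import Rotation as R
def ray(c,uv):
    K=c["K"];k=c["k1"]
    p=cv2.undistortPoints(np.array([[uv]],float),K,np.array([k,0,0,0,0.]))[0,0]
    E=c["extrinsics"]; d=E[:3,:3]@np.array([p[0],p[1],1]); return E[:3,3],d/np.linalg.norm(d)
def plane(c,uv,z):
    o,d=ray(c,uv); return o+d*(z-o[2])/d[2]
def tri(c1,u1,c2,u2):
    o1,d1=ray(c1,u1);o2,d2=ray(c2,u2)
    t=np.linalg.lstsq(np.stack([d1,-d2],1),o2-o1,rcond=None)[0]
    a=o1+d1*t[0];b=o2+d2*t[1]; return (a+b)/2,np.linalg.norm(a-b)
def proj(c,P):
    E=np.array(c["extrinsics"]); q=E[:3,:3].T@(np.asarray(P)-E[:3,3]); x=q[:2]/q[2]; x=x*(1+c["k1"]*(x@x)); return c["K"][:2,:2]@x+c["K"][:2,2]
def save(img,n,x0,x1,y0,y1,f):
    b=cv2.cvtColor(img[y0:y1,x0:x1],cv2.COLOR_RGB2BGR); b=cv2.resize(b,None,fx=f,fy=f,interpolation=cv2.INTER_NEAREST); cv2.imwrite("pics/"+n,b)
E
python3 - <<'E'
from h import *
t=bot.camera("top");s=bot.camera("side")
import pickle; pickle.dump((t,s),open("cams.pkl","wb"))
np.set_printoptions(precision=4,suppress=True)
for n,a,b in [("hole",(309.2,133.8),(315.6,197.5)),("post",(262.4,142.8),(281.5,177)),("pinhead",(374,159.3),(333.4,226.5)),("collar",(371.2,162.2),(332.5,240.5))]:
    print(n,tri(t,a,s,b))
save(t["color"],"t1.png",232,332,110,160,8)
save(t["color"],"t2.png",350,390,145,215,8)
save(s["color"],"s1.png",260,350,165,230,8)
save(s["color"],"s2.png",290,350,215,290,8)
E
```

```text
hole (array([ 0.6202, -0.211 ,  0.0854]), np.float64(0.0016123911504452898))
post (array([ 0.5927, -0.0936,  0.1075]), np.float64(0.0009149144184799718))
pinhead (array([ 0.548 , -0.3667,  0.0968]), np.float64(0.0011645104567387869))
collar (array([ 0.5494, -0.3665,  0.0587]), np.float64(0.00027900632198074853))
```

View pics/t1.png

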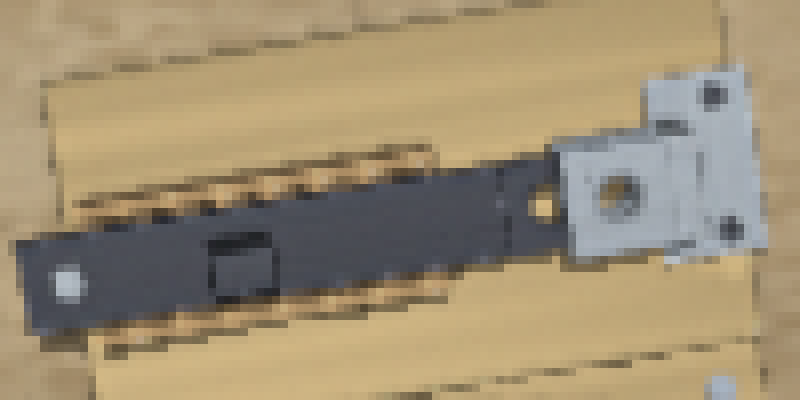

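View pics/t2.png

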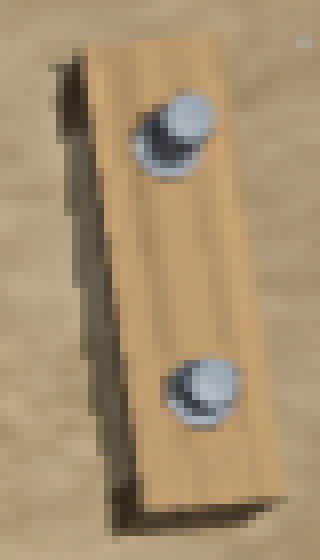

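View pics/s1.png

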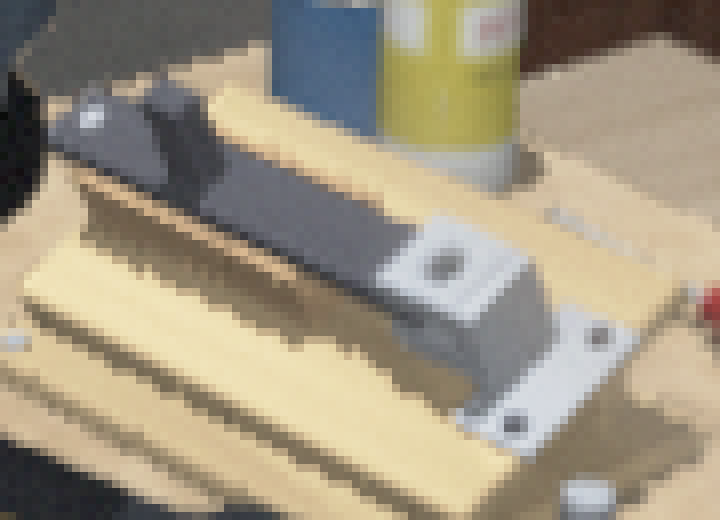

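View pics/s2.png

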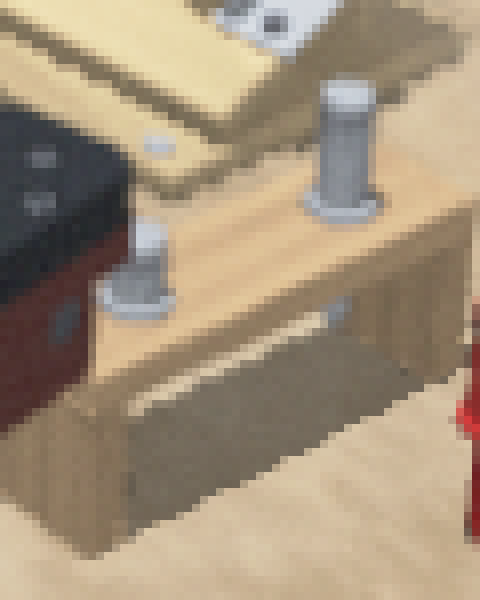

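```bash
python3 - <<'E'
from h import *
import pickle; t,s=pickle.load(open("cams.pkl","rb"))
np.set_printoptions(precision=4,suppress=True)
im=t["color"].astype(int)
# strut mask in top
m=((im.max(2)<105)&(im[...,2]>=im[...,0]-2)).astype(np.uint8)
m[:, :232]=0;m[:,310:]=0;m[:112]=0;m[160:]=0
up=[];lo=[]
for u in range(240,298):
    g=im[115:160,u].sum(1)/3.; 
    v=np.where(m[:,u])[0]
    if len(v)<8: continue
    up.append((u,v.min()-.5)); lo.append((u,v.max()+.5))
for nm,pts,z in (("up",up,.0844),("lo",lo,.0717)):
    P=np.array([plane(t,p,z) for p in pts]); 
    l=cv2.fitLine(P[:,:2].astype(np.float32),cv2.DIST_HUBER,0,.001,.001).ravel(); print(nm,l, "yaw",np.degrees(np.arctan2(-l[0]*np.sign(l[1]),abs(l[1]))),len(pts))
T=lambda x,y:(232+x/8-.5,110+y/8-.5)
T2=lambda x,y:(350+x/8-.5,145+y/8-.5)
S=lambda x,y:(260+x/8-.5,165+y/8-.5)
S2=lambda x,y:(290+x/8-.5,215+y/8-.5)
hp=[("hole",T(619,197),S(445,264),.088),("pinhead",T2(189,118),S2(347,97),.099),("collartop",T2(167,147),S2(343,203),.063),("shorthead",T2(214,382),S2(150,236),.083),("shortcollar",T2(203,392),S2(138,299),.063)]
for n,a,b,z in hp: print(n,tri(t,a,s,b),plane(t,a,z)[:2],plane(s,b,z)[:2])
# fork top corners (top face) top view: TL(555,147) BL(578,258) ; side: L(375,280) top(430,217) right(533,262) bottom(465,325)
for n,a,z in [("TL",T(553,145),0.088+.017*np.sin(.436)),("BL",T(578,258),.088-.017*np.sin(.436)),]: print(n,plane(t,a,z))
for n,b,z in [("BL",S(375,280),.088-.0072),("TL",S(430,217),.088+.0072),("TR",S(533,262),.088+.0072),("BR",S(465,325),.088-.0072)]: print("side",n,plane(s,b,z))
# cradle base front
for n,a in [("bl",(92,319)),("br",(411,268))]:
    print(n,plane(t,(225+a[0]/4-.4,95+a[1]/4-.4),0.0),)
# rack corners top z=.06
for n,a in [("tl",(80,48)),("tr",(220,34)),("br",(288,497)),("bl",(140,510))]: print("rack",n,plane(t,T2(*a),.06))
E
```

```text
up [ 0.1424 -0.9898  0.621  -0.1109] yaw 8.189229 56
lo [ 0.1444 -0.9895  0.5946 -0.1102] yaw 8.303036 56
hole (array([ 0.6194, -0.2102,  0.0853]), np.float64(0.0015093288243274716)) [ 0.6179 -0.2096] [ 0.6169 -0.2143]
pinhead (array([ 0.5483, -0.3647,  0.0954]), np.float64(0.0008624693650466339)) [ 0.5471 -0.3638] [ 0.5447 -0.3693]
collartop (array([ 0.5486, -0.3649,  0.0595]), np.float64(0.002308739872532153)) [ 0.5468 -0.3636] [ 0.5461 -0.3693]
shorthead (array([ 0.4702, -0.3721,  0.0796]), np.float64(0.004122057015645508)) [ 0.4677 -0.3704] [ 0.469  -0.3767]
shortcollar (array([ 0.4692, -0.3718,  0.0594]), np.float64(0.0008350027276854292)) [ 0.4682 -0.3708] [ 0.4663 -0.3761]
TL [ 0.633  -0.189   0.0952]
BL [ 0.6005 -0.1967  0.0808]
side BL [ 0.5996 -0.1997  0.0808]
side TL [ 0.6251 -0.1955  0.0952]
side TR [ 0.6323 -0.24    0.0952]
side BR [ 0.6042 -0.241   0.0808]
bl [ 0.5372 -0.0498  0.    ]
br [ 0.5678 -0.2625  0.    ]
rack tl [ 0.5803 -0.3384  0.06  ]
rack tr [ 0.5839 -0.3826  0.06  ]
rack br [ 0.4352 -0.3958  0.06  ]
rack bl [ 0.4319 -0.3501  0.06  ]
```

```bash
cat >> h.py <<'E'
np.set_printoptions(precision=4,suppress=True)
yaw=np.radians(8.25); s25,c25=np.sin(np.radians(25)),np.cos(np.radians(25))
fxh=np.array([np.cos(yaw),np.sin(yaw),0]);fy=np.array([-np.sin(yaw),np.cos(yaw),0]);fz=-s25*fxh+c25*np.array([0,0,1.])
H=np.array([.6174,-.212,.088])
def st():
    o=bot.observe(); p=np.array(o["tcp_pos"]);Rm=R.from_rotvec(o["orientation"]).as_matrix(); return o,p,Rm
def go(target,jaw=None):
    """tool-frame shift (cm) to target and turn for the jaw axis along fork y"""
    o,p,Rm=st(); d=Rm.T@(np.asarray(target)-p)*100
    print("t",round(o["time"],2),"tcp",p,"shift_cm",d,"F",np.array(o["contact_force"]),"w",round(o["gripper_width"],4))
    # signed angle about tool y from tool x to +-fy
    for sg in (1,-1):
        v=Rm.T@(sg*fy); print(" turn for x->%+dfy"%sg, np.arctan2(-v[2],v[0]))
    return d
E
python3 - <<'E'
from h import *
o,p,Rm=st(); print(Rm); print(o["joint_pos"])
tg=H+fy*.161+fz*.013; print(tg, "post top",H+fy*.121+fz*.026); go(tg+[0,0,.1])
E
```

```text
[[ 0.2694 -0.0003  0.963 ]
 [-0.963   0.0009  0.2694]
 [-0.0009 -1.     -0.    ]]
[-1.317   0.4236  1.6304 -0.      1.0886 -0.019 ]
[ 0.5889 -0.0535  0.0998] post top [ 0.5892 -0.0938  0.1116]
t 0.2 tcp [ 0.1683 -0.6016  0.2222] shift_cm [-41.4517   2.2796  55.2669] F [-0.4363  0.0096  0.4106] w 0.0878
 turn for x->+1fy -3.012808728932736
 turn for x->-1fy 0.12878392465705701
```

Call:
{"fn": "step_arm", "kwargs": {"steps": [[[-2.1,0,2.8,0],[-2.1,0,2.8,0],[-2.1,0,2.8,0],[-2.1,0,2.8,0],[-2.1,0,2.8,0],[-2.1,0,2.8,0],[-2.1,0,2.8,0],[-2.1,0,2.8,0],[-2.1,0,2.8,0],[-2.1,0,2.8,0]]], "grip": -1}}

```text
time: 1.03
tcp_pos: [0.3822, -0.3227, 0.2227]
orientation: [-1.326, 1.006, -1.006]
contact_force: [0.4, -0.7, 1.1]
gripper_width: 0.0246
```

Call:
{"fn": "step_arm", "kwargs": {"steps": [[[-2.1,0,2.8,0],[-2.1,0,2.8,0],[-2.1,0,2.8,0],[-2.1,0,2.8,0],[-2.1,0,2.8,0],[-2.1,0,2.8,0],[-2.1,0,2.8,0],[-2.1,0,2.8,0],[-2.1,0,2.8,0],[0,0,0,0.125]]]}}

```text
time: 1.87
tcp_pos: [0.5765, -0.0701, 0.2228]
orientation: [-1.275, 1.095, -1.097]
contact_force: [-0.2, -0.1, -0.3]
gripper_width: 0.0003
```

```bash
python3 - <<'E'
from h import *
go(H+fy*.161+fz*.013)
t=bot.camera("top");s=bot.camera("side")
import pickle; pickle.dump((t,s),open("cams1.pkl","wb"))
save(t["color"],"t3.png",212,342,80,180,6); save(s["color"],"s3.png",220,350,130,240,5)
print(bot.observe()["joint_pos"])
E
```

```text
t 1.87 tcp [ 0.5765 -0.0701  0.2228] shift_cm [-1.449  12.3055  1.4427] F [-0.2147 -0.0542 -0.2708] w 0.0003
 turn for x->+1fy -3.133757700688891
 turn for x->-1fy 0.007834952900902418
[-0.147   0.3557  1.7353 -0.0001  1.051   1.2751]
```

View pics/s3.png

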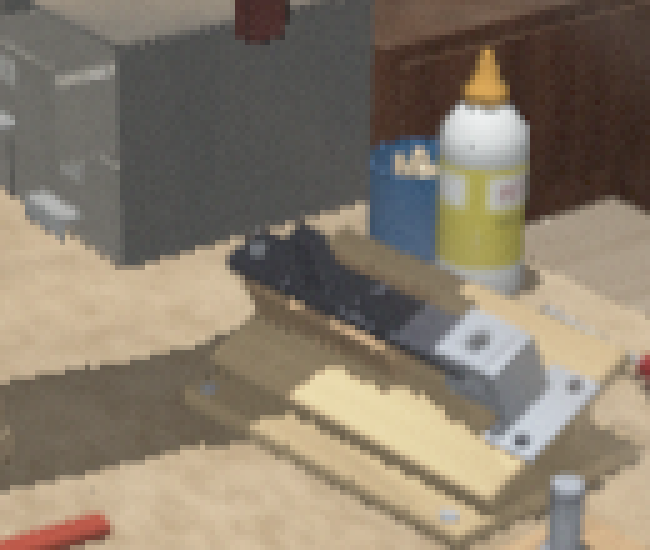

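View pics/t3.png

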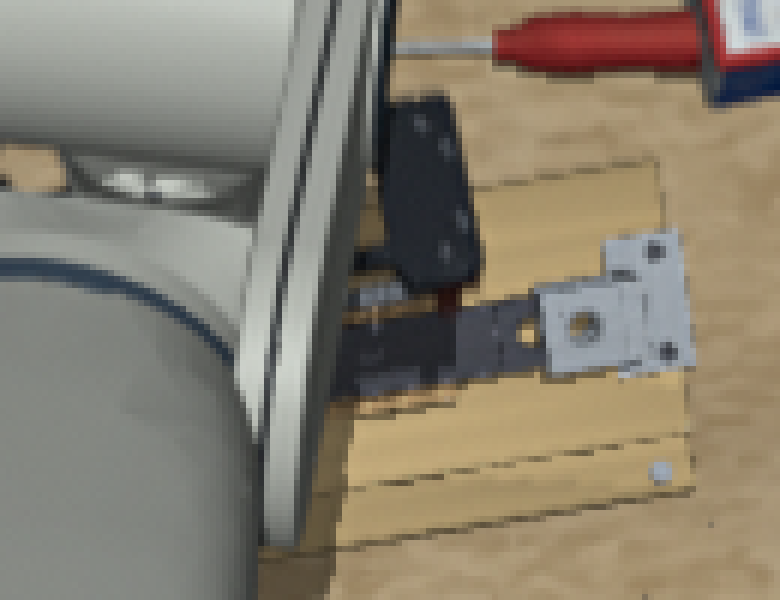

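The fingertips (side crop (262,38)) are above the strut's outer end. The strut is still drawn out, with its eye visible at (530,333) in the top crop, left of the fork hole at (584,325). I'll check the cameras against the known TCP and then go down.

```bash
python3 - <<'E'
from h import *
import pickle; t,s=pickle.load(open("cams1.pkl","rb"))
o,p,Rm=st()
print("proj tcp side",proj(s,p),"crop",(proj(s,p)-[220,130]+.5)*5)
print("hole H side",(proj(s,H)-[220,130]+.5)*5, "top",(proj(t,H)-[212,80]+.5)*6)
E
```

```text
proj tcp side [271.455  137.0027] crop [259.7748  37.5135]
hole H side [476.1798 338.0896] top [590.0603 328.7168]
```

Call:
{"fn": "step_arm", "kwargs": {"steps": [[[-0.5,2.0,0.5,0.008],[-0.5,2.0,0.5,0],[-0.5,2.0,0.5,0],[0,2.0,0,0],[0,2.0,0,0],[0,1.0,0,0],[0,1.0,0,0],[0,0.5,0,0],[0,0,0,0],[0,0,0,0]]]}}

```text
time: 2.8
tcp_pos: [0.5863, -0.0576, 0.0982]
orientation: [-1.272, 1.105, -1.106]
contact_force: [-0.4, 0.3, 0.8]
gripper_width: 0.0006
```

```bash
python3 - <<'E'
from h import *
go(H+fy*.1235+fz*.013)
s=bot.camera("side"); save(s["color"],"s4.png",220,350,130,240,5)
o,p,Rm=st(); print((proj(s,p)-[220,130]+.5)*5)
E
```

```text
t 2.8 tcp [ 0.5863 -0.0576  0.0982] shift_cm [ 3.3731 -0.1594  0.3302] F [-0.4217  0.3499  0.7917] w 0.0006
 turn for x->+1fy 3.1375881253955593
 turn for x->-1fy -0.00400452819423399
[263.8752 232.9654]
```

View pics/s4.png

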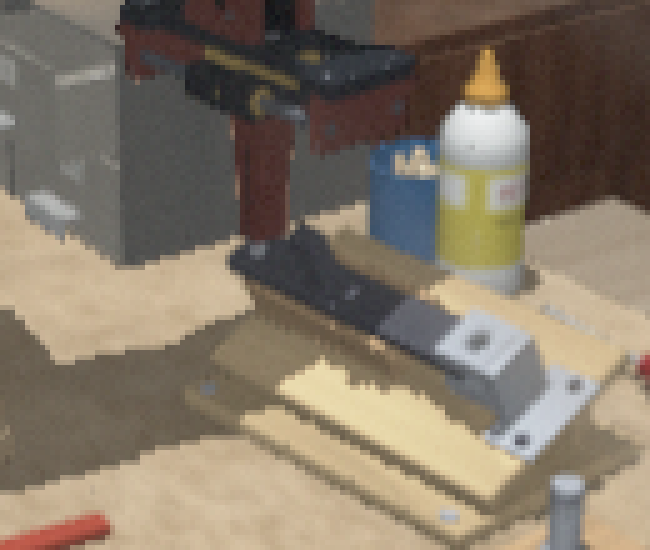

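The closed fingers stand over the strut's outer end, beyond the post (305,240), with the tips at (262,240). Next I push along tool +x.

Call:
{"fn": "step_arm", "kwargs": {"steps": [[[0.4,0,0.3,-0.004],[0.4,0,0,0],[0.4,0,0,0],[0.2,0,0,0],[0.2,0,0,0],[0.2,0,0,0],[0.2,0,0,0],[0.2,0,0,0],[0.2,0,0,0],[0.2,0,0,0]]]}}

```text
time: 3.68
tcp_pos: [0.5926, -0.0826, 0.0977]
orientation: [-1.274, 1.103, -1.102]
contact_force: [-0.5, 2.3, 2.6]
gripper_width: 0.0005
```

Call:
{"fn": "step_arm", "kwargs": {"steps": [[[0.1,0,0,0],[0.1,0,0,0],[0.1,0,0,0],[0.1,0,0,0],[0.1,0,0,0],[0,0,0,0],[0,0,0,0],[0,0,0,0],[0,0,0,0],[0,0,0,0]]]}}

```text
time: 4.52
tcp_pos: [0.5933, -0.0877, 0.0976]
orientation: [-1.274, 1.103, -1.103]
contact_force: [0.5, -0.2, 0.5]
gripper_width: 0.0003
```

```bash
python3 - <<'E'
from h import *
go(H+fy*.1235+fz*.013)
s=bot.camera("side"); save(s["color"],"s5.png",220,350,130,240,5)
E
```

```text
t 4.52 tcp [ 0.5933 -0.0877  0.0976] shift_cm [ 0.2981 -0.2221  0.0521] F [ 0.502  -0.1869  0.5366] w 0.0003
 turn for x->+1fy 3.1414410653495093
 turn for x->-1fy -0.00015158824028412005
```

View pics/s5.png

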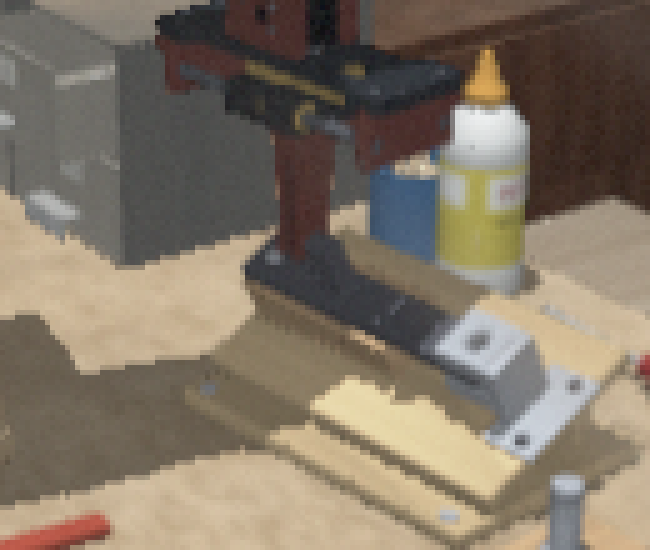

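The strut has moved in about 15 px and has not yet stopped, with the force near 0 at rest. I'll continue.

Call:
{"fn": "step_arm", "kwargs": {"steps": [[[0.1,0,0,0],[0.1,0,0,0],[0.1,0,0,0],[0.1,0,0,0],[0.1,0,0,0],[0,0,0,0],[0,0,0,0],[0,0,0,0],[0,0,0,0],[0,0,0,0]]]}}

```text
time: 5.4
tcp_pos: [0.5941, -0.0927, 0.0977]
orientation: [-1.274, 1.103, -1.103]
contact_force: [-0.4, -0.2, 0.2]
gripper_width: 0.0005
```

Call:
{"fn": "step_arm", "kwargs": {"steps": [[[0.05,0,0,0],[0.05,0,0,0],[0.05,0,0,0],[0.05,0,0,0],[0.05,0,0,0],[0.05,0,0,0],[0.05,0,0,0],[0.05,0,0,0],[0.05,0,0,0],[0.05,0,0,0]]]}}

```text
time: 6.23
tcp_pos: [0.5944, -0.0952, 0.0977]
orientation: [-1.271, 1.106, -1.1]
contact_force: [-0.6, 15.0, 3.7]
gripper_width: 0.0003
```

Call:
{"fn": "step_arm", "kwargs": {"steps": [[[0.05,0,0,0],[0.05,0,0,0],[0,0,0,0],[0,0,0,0],[0,0,0,0],[0,0,0,0],[0,0,0,0],[0,0,0,0],[0,0,0,0],[0,0,0,0]]]}}

```text
time: 7.07
tcp_pos: [0.5944, -0.0952, 0.0977]
orientation: [-1.271, 1.106, -1.099]
contact_force: [-1.4, 17.2, 3.6]
gripper_width: 0.0006
```

```bash
python3 - <<'E'
from h import *
go(H+fy*.1235+fz*.013)
E
```

```text
t 7.07 tcp [ 0.5944 -0.0952  0.0977] shift_cm [-0.463  -0.2085  0.0522] F [-1.4045 17.1903  3.6034] w 0.0006
 turn for x->+1fy 3.140725125015542
 turn for x->-1fy -0.0008675285742512351
```

The stop is felt: the position did not change under 17 N, so the strut is home. I'll back off, lift and head for the long pin.

Call:
{"fn": "step_arm", "kwargs": {"steps": [[[-0.6,0,0,0],[-0.6,0,0,0],[-0.4,-0.5,0,0],[0,-2.0,0,0],[0,-2.5,0,0],[0,-2.5,0,0],[0,-2.5,0,0],[1.5,-1,0,0],[3,0,0,0],[3,0,0,0]]]}}

```text
time: 7.9
tcp_pos: [0.6041, -0.1581, 0.2091]
orientation: [-1.274, 1.099, -1.103]
contact_force: [0.3, 0.0, -0.2]
gripper_width: 0.0004
```

```bash
python3 - <<'E'
from h import *
go([.546,-.3675,.16])
E
```

```text
t 7.9 tcp [ 0.6041 -0.1581  0.2091] shift_cm [19.8713  4.9243 -8.7992] F [ 0.2679  0.0346 -0.2113] w 0.0004
 turn for x->+1fy -3.139859787751338
 turn for x->-1fy 0.0017328658384554772
```

Call:
{"fn": "step_arm", "kwargs": {"steps": [[[2.5,0,-1.1,0.002],[2.5,0,-1.1,0],[2.5,0,-1.1,0],[2.5,0.5,-1.1,0],[2.5,0.5,-1.1,0],[2.5,1,-1.1,0],[2.5,1,-1.1,0],[2.4,1,-1.1,0],[0,0.9,0,0],[0,0,0,0]]], "grip": 0}}

```text
time: 8.73
tcp_pos: [0.5423, -0.3675, 0.1562]
orientation: [-1.272, 1.109, -1.103]
contact_force: [-1.1, 1.4, -0.1]
gripper_width: 0.0443
```

```bash
python3 - <<'E'
from h import *
go([.546,-.3675,.07])
t=bot.camera("top");s=bot.camera("side")
import pickle; pickle.dump((t,s),open("cams2.pkl","wb"))
save(t["color"],"t6.png",290,420,100,200,6); save(s["color"],"s6.png",240,370,150,270,5)
o,p,Rm=st()
print("tcp side crop",(proj(s,p)-[240,150]+.5)*5)
for w in (-.022,.022): print((proj(s,p+Rm[:,0]*w)-[240,150]+.5)*5)
print(H, "proj side",(proj(s,H)-[240,150]+.5)*5)
E
```

```text
t 8.73 tcp [ 0.5423 -0.3675  0.1562] shift_cm [0.0681 8.6215 0.386 ] F [-1.0833  1.3888 -0.129 ] w 0.0443
 turn for x->+1fy 3.136515109447059
 turn for x->-1fy -0.005077544142733898
tcp side crop [468.8183 268.2399]
[432.079  251.4166]
[506.5823 285.5416]
[ 0.6174 -0.212   0.088 ] proj side [376.1798 238.0896]
```

View pics/s6.png

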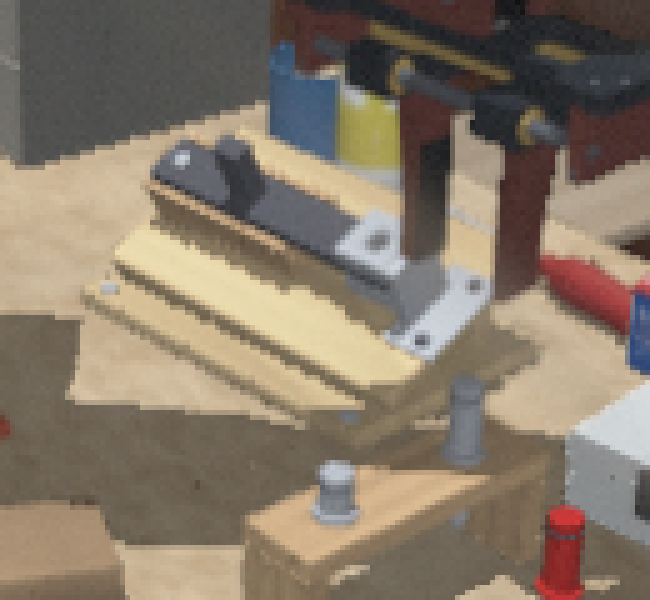

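View pics/t6.png

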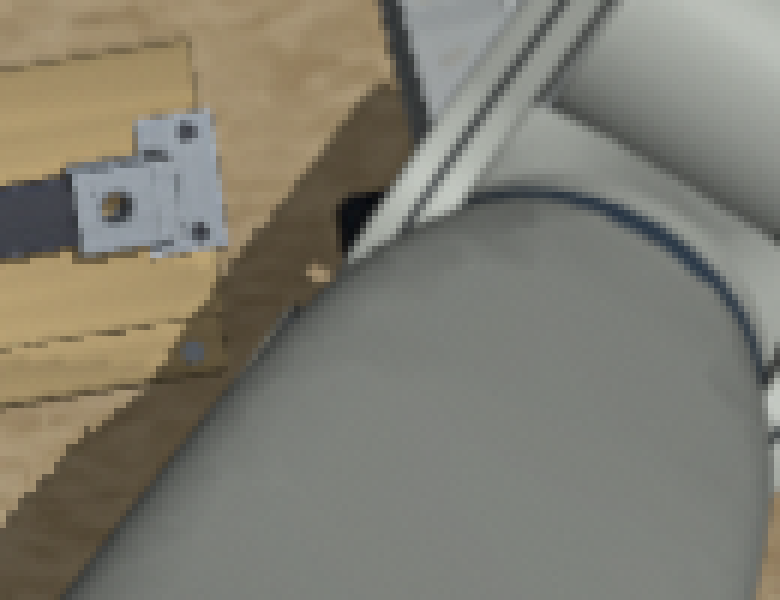

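The fingers straddle the long pin's head: the finger gap is at x≈450–497 around the predicted TCP (469,268), with the head top below at (467,383). The strut eye is in the fork. I'll go down and grip.

Call:
{"fn": "step_arm", "kwargs": {"steps": [[[0.1,1.5,0.4,-0.005],[0,1.5,0,0],[0,1.5,0,0],[0,1.5,0,0],[0,1.5,0,0],[0,0.7,0,0],[0,0.4,0,0],[0,0,0,0],[0,0,0,0],[0,0,0,0]]]}}

```text
time: 9.67
tcp_pos: [0.5493, -0.3669, 0.0736]
orientation: [-1.275, 1.099, -1.101]
contact_force: [-0.5, 0.7, 0.4]
gripper_width: 0.0438
```

Call:
{"fn": "step_arm", "kwargs": {"steps": [[[0,0,0,0],[0,0,0,0],[0,0,0,0],[0,0,0,0],[0,0,0,0],[0,0,0,0],[0,0,0,0],[0,0,0,0],[0,0,0,0],[0,0,0,0]]], "grip": -1}}

```text
time: 10.5
tcp_pos: [0.5486, -0.3668, 0.0729]
orientation: [-1.275, 1.1, -1.101]
contact_force: [0.5, 0.6, 2.3]
gripper_width: 0.0154
```

```bash
python3 - <<'E'
from h import *
go([.546,-.3675,.07])
s=bot.camera("side"); save(s["color"],"s7.png",270,370,180,280,6)
E
```

```text
t 10.5 tcp [ 0.5486 -0.3668  0.0729] shift_cm [ 0.0286  0.2851 -0.2644] F [0.501  0.6242 2.2507] w 0.0154
 turn for x->+1fy -3.138778090298271
 turn for x->-1fy 0.0028145632915221046
```

View pics/s7.png

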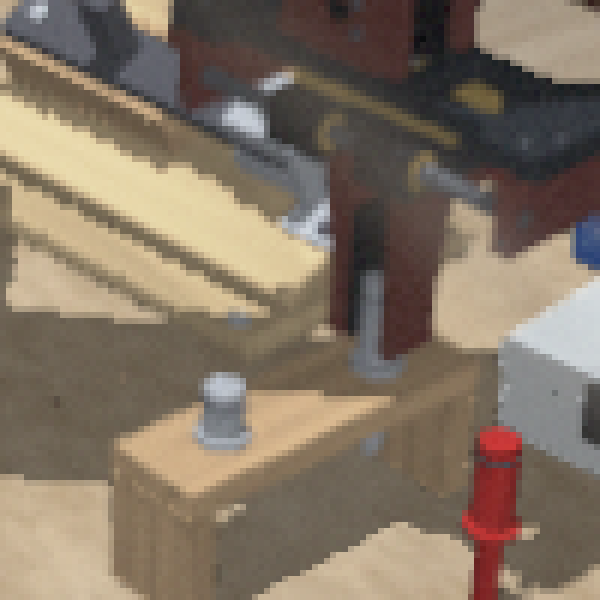

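The pin is held: the opening is 15.4 mm on the 16 mm head. The gripper can only turn about its vertical axis, so the pin has to be tilted inside the jaws. I'll lift it until only about 8 mm of the nose is left in the rack hole, then lever it over the hole's edge, head toward the robot.

Call:
{"fn": "step_arm", "kwargs": {"steps": [[[0,-0.6,0,0.003],[0,-0.6,0,0],[0,-0.6,0,0],[0,-0.6,0,0],[0,-0.6,0,0],[0,-0.2,0,0],[0,0,0,0],[0,0,0,0],[0,0,0,0],[0,0,0,0]]]}}

```text
time: 11.38
tcp_pos: [0.5483, -0.3666, 0.1043]
orientation: [-1.274, 1.103, -1.102]
contact_force: [0.2, 0.6, -1.7]
gripper_width: 0.0156
```

```bash
python3 - <<'E'
from h import *
go([.546,-.3675,.105])
s=bot.camera("side"); save(s["color"],"s8.png",270,370,180,280,6)
o,p,Rm=st()
for h in (0,.013,.053): print(h,(proj(s,p-[0.003,0,h])-[270,180]+.5)*6)
E
```

```text
t 11.38 tcp [ 0.5483 -0.3666  0.1043] shift_cm [ 0.0584 -0.0707 -0.2433] F [ 0.1911  0.594  -1.7264] w 0.0156
 turn for x->+1fy 3.1413671012138384
 turn for x->-1fy -0.0002255523759549776
0 [377.5984 267.3133]
0.013 [375.5518 296.8163]
0.053 [369.3133 385.4911]
```

View pics/s8.png

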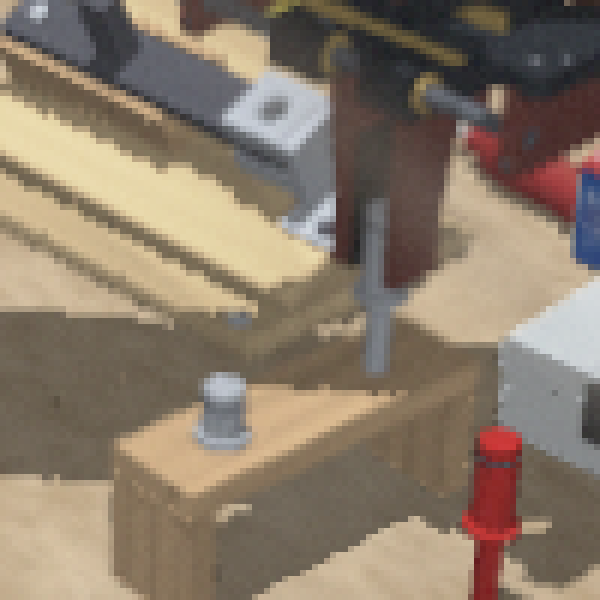

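The pin is lifted and hanging, with its nose still in the hole: collar (380,297), shank entering the rack at (377,372). I'll start tilting gently.

Call:
{"fn": "step_arm", "kwargs": {"steps": [[[0,0,-0.12,0],[0,0,-0.12,0],[0,0,-0.12,0],[0,0,-0.12,0],[0,0,-0.12,0],[0,0,-0.12,0],[0,0,-0.12,0],[0,0,-0.12,0],[0,0,-0.12,0],[0,0,-0.12,0]]]}}

```text
time: 12.27
tcp_pos: [0.5375, -0.3684, 0.1048]
orientation: [-1.273, 1.101, -1.104]
contact_force: [4.7, 1.1, -3.4]
gripper_width: 0.0152
```

```bash
python3 - <<'E'
from h import *
go([.546,-.3675,.105])
s=bot.camera("side"); save(s["color"],"s9.png",270,370,180,280,6)
print(bot.observe()["wrist_torque"])
E
```

```text
t 12.27 tcp [ 0.5375 -0.3684  0.1048] shift_cm [ 0.0358 -0.0141  0.8489] F [ 4.7336  1.126  -3.4161] w 0.0152
 turn for x->+1fy 3.1412722429044297
 turn for x->-1fy -0.00032041068536330135
[ 0.38   -1.0729  0.0464]
```

View pics/s9.png

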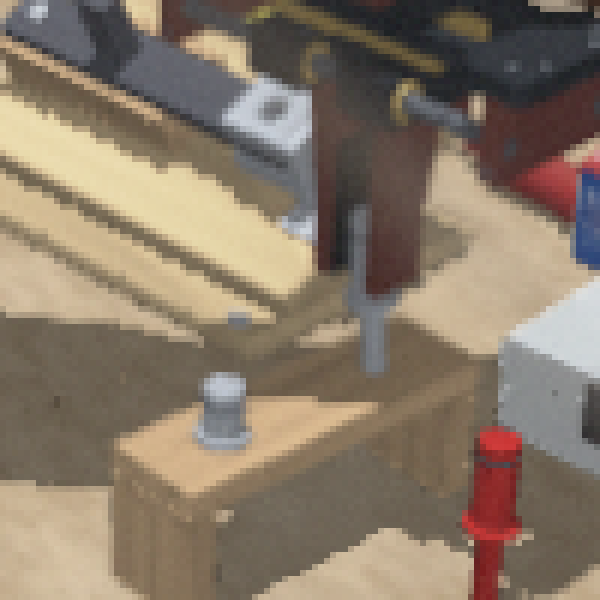

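The pin is rotating in the jaws at only 5 N. I'll continue the arc.

Call:
{"fn": "step_arm", "kwargs": {"steps": [[[0,0.01,-0.18,0],[0,0.02,-0.18,0],[0,0.03,-0.18,0],[0,0.03,-0.18,0],[0,0.04,-0.18,0],[0,0.05,-0.18,0],[0,0.05,-0.18,0],[0,0.06,-0.18,0],[0,0.06,-0.18,0],[0,0.06,-0.18,0]]]}}

```text
time: 13.15
tcp_pos: [0.5193, -0.3713, 0.1012]
orientation: [-1.274, 1.101, -1.104]
contact_force: [3.6, 1.1, 3.0]
gripper_width: 0.0151
```

```bash
python3 - <<'E'
from h import *
go([.546,-.3675,.105])
s=bot.camera("side"); save(s["color"],"s10.png",290,360,190,260,8)
o,p,Rm=st()
g=p+[0,0,.019]
for th in (0,15,20,25,30):
    a=np.radians(th); ax=-np.sin(a)*fxh+np.cos(a)*np.array([0,0,1]); 
    print(th,[((proj(s,g-ax*h)-[290,190]+.5)*8).round() for h in (0.032,0.072)])
E
```

```text
t 13.15 tcp [ 0.5193 -0.3713  0.1012] shift_cm [ 0.0051 -0.3767  2.6956] F [3.6175 1.0782 2.9629] w 0.0151
 turn for x->+1fy 3.141542683558137
 turn for x->-1fy -4.9970031656128644e-05
0 [array([279., 360.]), array([271., 479.])]
15 [array([299., 347.]), array([315., 448.])]
20 [array([305., 341.]), array([329., 435.])]
25 [array([311., 334.]), array([343., 421.])]
30 [array([318., 327.]), array([357., 406.])]
```

View pics/s10.png

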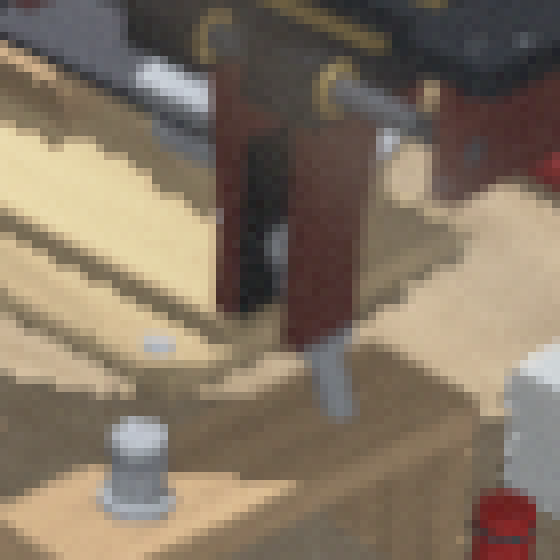

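The shank in view goes from (325,345) to (343,418), a tilt of about 20°. I'll add a little more and then lift clear.

Call:
{"fn": "step_arm", "kwargs": {"steps": [[[0,0.05,-0.17,0],[0,0.06,-0.17,0],[0,0.06,-0.17,0],[0,0.06,-0.1,0],[0,0,0,0],[0,-0.5,0,0],[0,-1.0,0,0],[0,-2.0,0,0],[0,-2.0,0,0],[0,-2.0,0,0]]]}}

```text
time: 14.03
tcp_pos: [0.5119, -0.3715, 0.1741]
orientation: [-1.275, 1.105, -1.101]
contact_force: [-0.3, -0.3, -1.2]
gripper_width: 0.0152
```

```bash
python3 - <<'E'
from h import *
go([.546,-.3675,.105])
s=bot.camera("side"); save(s["color"],"s11.png",280,350,145,215,8)
o,p,Rm=st()
g=p+[0,0,.019]
for th in (0,15,20,25,30):
    a=np.radians(th); ax=-np.sin(a)*fxh+np.cos(a)*np.array([0,0,1]); 
    print(th,[((proj(s,g-ax*h)-[280,145]+.5)*8).round() for h in (-0.007,0.032,0.072)])
E
```

```text
t 14.03 tcp [ 0.5119 -0.3715  0.1741] shift_cm [0.0978 6.9059 3.4495] F [-0.2806 -0.2616 -1.1968] w 0.0152
 turn for x->+1fy 3.141521435261478
 turn for x->-1fy -7.121832831518546e-05
0 [array([371., 353.]), array([364., 483.]), array([356., 611.])]
15 [array([367., 356.]), array([385., 470.]), array([402., 581.])]
20 [array([365., 357.]), array([391., 464.]), array([417., 568.])]
25 [array([364., 359.]), array([398., 458.]), array([431., 554.])]
30 [array([362., 360.]), array([404., 451.]), array([445., 539.])]
```

View pics/s11.png

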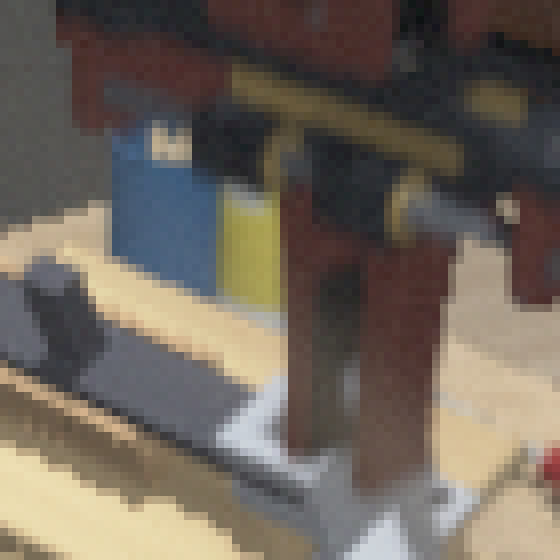

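The pin is steel on steel here, so it's hard to see. I'll move to a stand-off along the hole axis, where the shank shows against wood.

```bash
python3 - <<'E'
from h import *
H=np.array([.617,-.2143,.088])
go(H+fz*.117-[0,0,.019])
E
```

```text
t 14.08 tcp [ 0.5139 -0.3731  0.1786] shift_cm [-14.2342   0.3274   7.5328] F [ 0.2158 -1.0372  1.7295] w 0.0151
 turn for x->+1fy 3.141526986909034
 turn for x->-1fy -6.566668075947256e-05
```

Call:
{"fn": "step_arm", "kwargs": {"steps": [[[-1.8,0,0.9,0],[-1.8,0,0.9,0],[-1.8,0,0.9,0],[-1.8,0,0.9,0],[-1.8,0,0.9,0],[-1.8,0,0.9,0],[-1.8,0,0.9,0],[-1.6,0.3,1.2,0],[0,0,0,0],[0,0,0,0]]]}}

```text
time: 14.92
tcp_pos: [0.5663, -0.2199, 0.17]
orientation: [-1.276, 1.102, -1.1]
contact_force: [-0.1, -0.2, -0.9]
gripper_width: 0.0151
```

```bash
python3 - <<'E'
from h import *
H=np.array([.617,-.2143,.088])
go(H+fz*.117-[0,0,.019])
s=bot.camera("side"); t=bot.camera("top"); save(s["color"],"s12.png",270,350,140,220,8)
save(t["color"],"t12.png",240,380,90,190,5)
import pickle; pickle.dump((t,s),open("cams12.pkl","wb"))
o,p,Rm=st()
g=p+[0,0,.019]
for th in (0,15,20,25,30):
    a=np.radians(th); ax=-np.sin(a)*fxh+np.cos(a)*np.array([0,0,1]); 
    print(th,[((proj(s,g-ax*h)-[270,140]+.5)*8).round() for h in (-0.007,0.032,0.072)])
E
```

```text
t 14.92 tcp [ 0.5663 -0.2199  0.17  ] shift_cm [ 0.1742 -0.5048  0.1495] F [-0.1367 -0.2175 -0.871 ] w 0.0151
 turn for x->+1fy -3.139747112115769
 turn for x->-1fy 0.0018455414740243111
0 [array([263., 198.]), array([260., 314.]), array([256., 430.])]
15 [array([259., 200.]), array([278., 304.]), array([298., 405.])]
20 [array([258., 201.]), array([285., 299.]), array([311., 395.])]
25 [array([256., 203.]), array([290., 293.]), array([324., 383.])]
30 [array([255., 204.]), array([296., 287.]), array([336., 369.])]
```

View pics/s12.png

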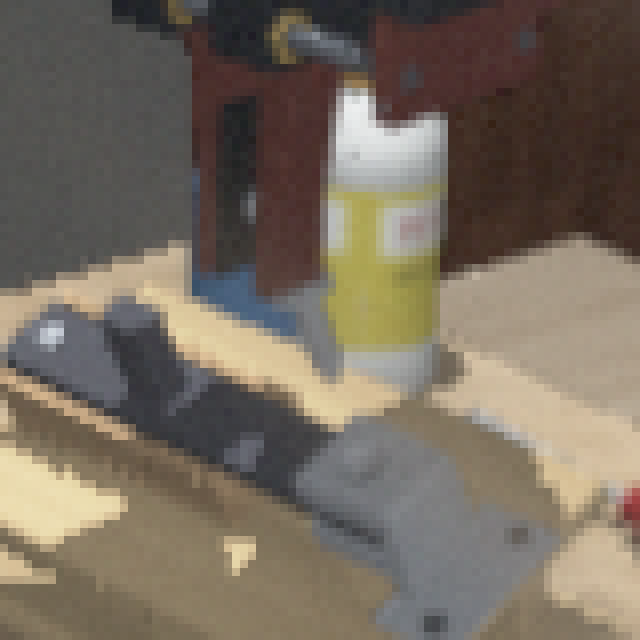

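View pics/t12.png

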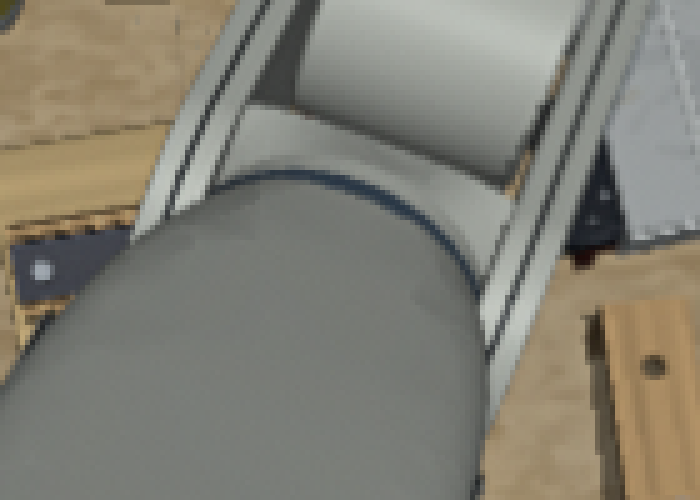

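```bash
python3 - <<'E'
from h import *
import pickle; t,s=pickle.load(open("cams12.pkl","rb"))
im=s["color"][165:215,290:340].astype(float)
im=np.clip((im-40)*1.6,0,255).astype(np.uint8)
cv2.imwrite("pics/s12b.png",cv2.resize(cv2.cvtColor(im,cv2.COLOR_RGB2BGR),None,fx=12,fy=12,interpolation=cv2.INTER_NEAREST))
E
```

```text
(no output)
```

View pics/s12b.png

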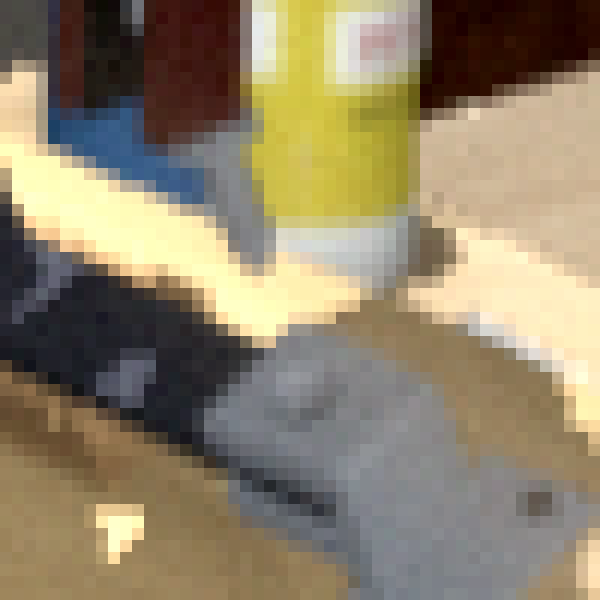

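```bash
python3 - <<'E'
from h import *
import pickle; t,s=pickle.load(open("cams12.pkl","rb"))
o,p,Rm=st(); fx=c25*fxh+s25*np.array([0,0,1])
def inplane(uv):
    oo,d=ray(s,uv); return oo+d*((p-oo)@fy)/(d@fy)
q=lambda x,y:(290+x/12-.5,165+y/12-.5)
N=inplane(q(258,262)); A=inplane(q(230,170)); B=inplane(q(254,240))
Hs=plane(s,q(302,395),.088); Hs2=plane(s,(315.1,197.5),.088)
v=A-B; print("tilt",np.degrees(np.arctan2(-(v@fxh),v[2])), "N rel TCP",Rm.T@(N-p)*100, "len G-N",np.linalg.norm(p+[0,0,.019]-N))
print("Hs",Hs,Hs2)
d=N-(Hs+Hs2)/2; print("N rel hole fork xyz mm",1000*np.array([d@fx,d@fy,d@fz]))
print("TCP",p)
E
```

```text
tilt 23.656149951953388 N rel TCP [-0.0007  4.4618  3.4133] len G-N 0.07220295562752624
Hs [ 0.6162 -0.2133  0.088 ] [ 0.6168 -0.2143  0.088 ]
N rel hole fork xyz mm [ 0.7151 -0.0458 41.1034]
TCP [ 0.5662 -0.2211  0.1702]
```

The nose measured in the jaw plane gives a tilt of 23.7–25° and a grasp-to-nose length of 72.2 mm (expected 72). It lies on the hole axis to within 1 mm, 41 mm out. I'll advance 34 mm along the axis and look again.

Call:
{"fn": "step_arm", "kwargs": {"steps": [[[0,0.45,0.2,0.002],[0,0.45,0.2,0],[0,0.45,0.2,0],[0,0.45,0.2,0],[0,0.45,0.2,0],[0,0.45,0.2,0],[0,0.4,0.2,0],[0,0,0,0],[0,0,0,0],[0,0,0,0]]]}}

```text
time: 15.85
tcp_pos: [0.5806, -0.2186, 0.1394]
orientation: [-1.273, 1.104, -1.104]
contact_force: [0.8, 0.2, -0.6]
gripper_width: 0.0148
```

```bash
python3 - <<'E'
from h import *
s=bot.camera("side")
go([.58,-.21,.14])
im=s["color"][165:215,290:340].astype(float)
im=np.clip((im-40)*1.6,0,255).astype(np.uint8)
cv2.imwrite("pics/s13b.png",cv2.resize(cv2.cvtColor(im,cv2.COLOR_RGB2BGR),None,fx=12,fy=12,interpolation=cv2.INTER_NEAREST))
import pickle; pickle.dump(s,open("cams13.pkl","wb"))
E
```

```text
t 15.9 tcp [ 0.5807 -0.2187  0.1395] shift_cm [-0.8665 -0.0526  0.0567] F [ 0.988  -0.0242 -0.6482] w 0.0151
 turn for x->+1fy 3.139464853211254
 turn for x->-1fy -0.00212780037853925
```

View pics/s13b.png

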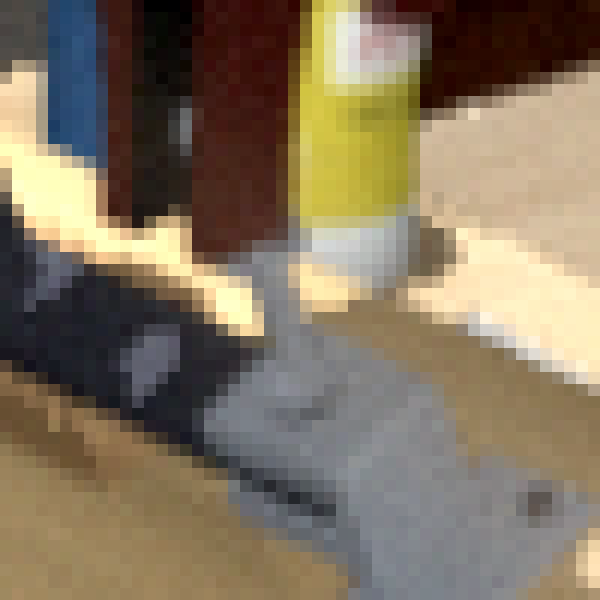

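The collar is at (265,258) and the shank goes down-right to a nose near (305,365), just above the hole at (302,398). I'll compute the predicted nose position against the hole.

```bash
python3 - <<'E'
from h import *
import pickle; s=pickle.load(open("cams13.pkl","rb"))
o,p,Rm=st(); fx=c25*fxh+s25*np.array([0,0,1])
N=p+Rm@np.array([0,.0446,.0341])
px=proj(s,N); print("nose crop px",(px-[290,165]+.5)*12)
Hs=np.array([.6165,-.2138,.088])
d=N-Hs; print("rel fork",1000*np.array([d@fx,d@fy,d@fz]))
for k in (0,.005,.01): print((proj(s,Hs+fz*k)-[290,165]+.5)*12)
im=s["color"]; g=cv2.cvtColor(im[182:206,303:328],cv2.COLOR_RGB2GRAY).astype(float)
g=np.clip((g-70)*4,0,255).astype(np.uint8); cv2.imwrite("pics/s13c.png",cv2.resize(g,None,fx=24,fy=24,interpolation=cv2.INTER_CUBIC))
E
```

```text
nose crop px [298.6876 369.7087]
rel fork [1.0508 0.2544 7.1065]
[304.734  395.5342]
[298.9072 379.8618]
[293.0469 364.1038]
```

View pics/s13c.png

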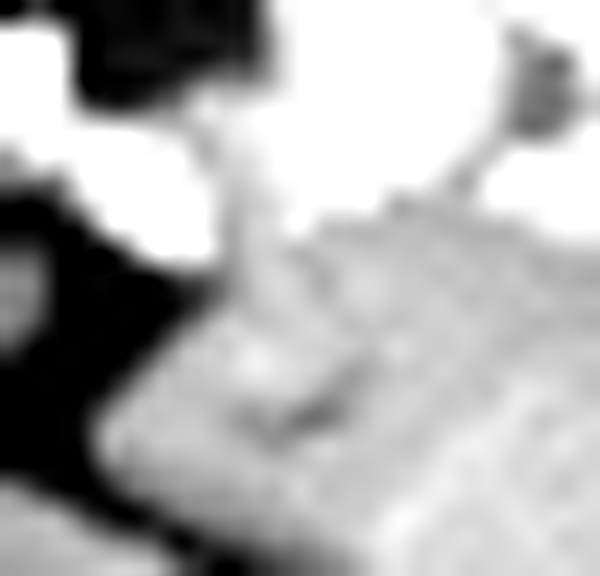

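It is aligned within about 1 mm. I'll thread it slowly, watching the force.

Call:
{"fn": "step_arm", "kwargs": {"steps": [[[0,0.14,0.05,-0.002],[0,0.14,0.05,0],[0,0.14,0.05,0],[0,0.14,0.05,0],[0,0.14,0.06,0],[0,0.14,0.06,0],[0,0.14,0.06,0],[0,0.14,0.06,0],[0,0.14,0.06,0],[0,0.14,0.06,0]]]}}

```text
time: 16.73
tcp_pos: [0.5862, -0.2178, 0.1251]
orientation: [-1.274, 1.103, -1.103]
contact_force: [-0.5, -0.4, -1.1]
gripper_width: 0.015
```

```bash
python3 - <<'E'
from h import *
s=bot.camera("side")
go([.58,-.21,.14]); o,p,Rm=st(); print(o["wrist_torque"])
fx=c25*fxh+s25*np.array([0,0,1]);N=p+Rm@np.array([0,.0446,.0341]);Hs=np.array([.6165,-.2138,.088])
d=N-Hs; print("rel fork",1000*np.array([d@fx,d@fy,d@fz]))
im=s["color"][165:215,290:340].astype(float)
im=np.clip((im-40)*1.6,0,255).astype(np.uint8)
cv2.imwrite("pics/s14b.png",cv2.resize(cv2.cvtColor(im,cv2.COLOR_RGB2BGR),None,fx=12,fy=12,interpolation=cv2.INTER_NEAREST))
E
```

```text
t 16.78 tcp [ 0.5861 -0.2178  0.1249] shift_cm [-0.855  -1.5139 -0.4936] F [-0.5919 -0.3331 -0.7522] w 0.0152
 turn for x->+1fy 3.1414259340528545
 turn for x->-1fy -0.00016671953693871212
[ 0.0267 -0.0078 -0.0003]
rel fork [-0.1561  0.4518 -8.4791]
```

View pics/s14b.png

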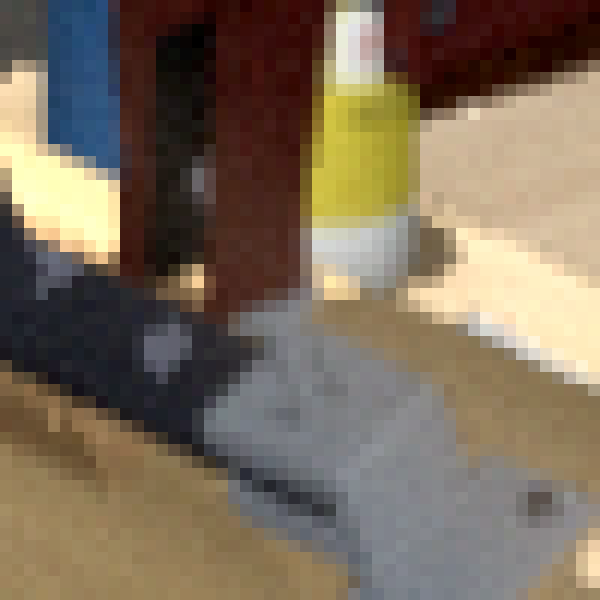

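The nose is about 8.5 mm inside the hole with no contact force. I'll continue through the strut eye.

Call:
{"fn": "step_arm", "kwargs": {"steps": [[[0,0.11,0.05,0],[0,0.11,0.05,0],[0,0.11,0.05,0],[0,0.11,0.05,0],[0,0.11,0.05,0],[0,0.11,0.05,0],[0,0.11,0.05,0],[0,0.11,0.05,0],[0,0.11,0.05,0],[0,0.11,0.05,0]]]}}

```text
time: 17.62
tcp_pos: [0.5911, -0.2171, 0.1142]
orientation: [-1.274, 1.103, -1.103]
contact_force: [0.0, 0.0, -1.1]
gripper_width: 0.015
```

Call:
{"fn": "step_arm", "kwargs": {"steps": [[[0,0.1,0.05,0],[0,0.1,0.05,0],[0,0.1,0.04,0],[0,0.1,0.05,0],[0,0.1,0.05,0],[0,0.1,0.04,0],[0,0.1,0.05,0],[0,0.1,0.05,0],[0,0.1,0.04,0],[0,0.1,0.05,0]]]}}

```text
time: 18.45
tcp_pos: [0.5957, -0.2164, 0.1042]
orientation: [-1.274, 1.103, -1.103]
contact_force: [0.5, 0.2, -1.1]
gripper_width: 0.0154
```

```bash
python3 - <<'E'
from h import *
s=bot.camera("side")
go([.58,-.21,.14]); o,p,Rm=st(); print(o["wrist_torque"])
fx=c25*fxh+s25*np.array([0,0,1]);N=p+Rm@np.array([0,.0446,.0341]);Hs=np.array([.6165,-.2138,.088])
d=N-Hs; print("rel fork",1000*np.array([d@fx,d@fy,d@fz]))
im=s["color"][165:215,290:340].astype(float)
im=np.clip((im-40)*1.6,0,255).astype(np.uint8)
cv2.imwrite("pics/s15b.png",cv2.resize(cv2.cvtColor(im,cv2.COLOR_RGB2BGR),None,fx=12,fy=12,interpolation=cv2.INTER_NEAREST))
E
```

```text
t 18.5 tcp [ 0.5957 -0.2164  0.104 ] shift_cm [-0.8594 -3.5987 -1.4657] F [ 0.2455 -0.1247 -1.1208] w 0.0152
 turn for x->+1fy 3.1413922916107313
 turn for x->-1fy -0.00020036197906192252
[ 0.0119 -0.0082  0.0355]
rel fork [ -0.1494   0.4026 -31.4799]
```

View pics/s15b.png

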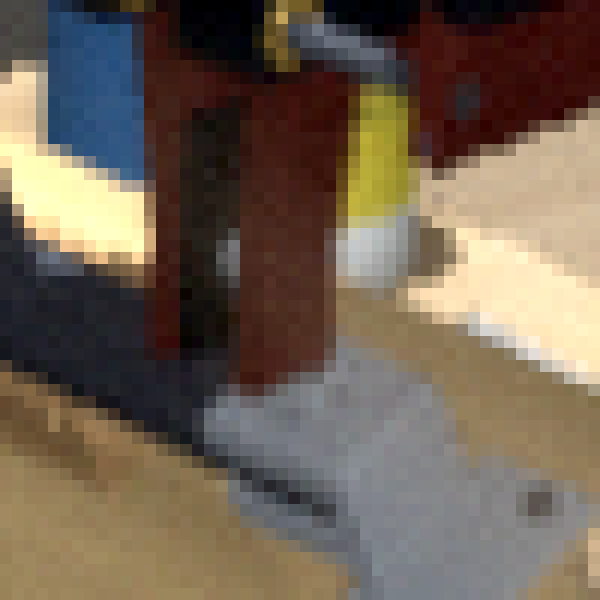

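There is no contact yet and about 8.5 mm remains. I'll go slowly to the seat.

Call:
{"fn": "step_arm", "kwargs": {"steps": [[[0,0.08,0.04,0],[0,0.08,0.04,0],[0,0.08,0.04,0],[0,0.08,0.04,0],[0,0.08,0.03,0],[0,0.08,0.04,0],[0,0.08,0.04,0],[0,0.08,0.04,0],[0,0.08,0.03,0],[0,0.08,0.04,0]]]}}

```text
time: 19.33
tcp_pos: [0.5988, -0.2161, 0.098]
orientation: [-1.275, 1.104, -1.102]
contact_force: [-12.2, 1.0, 23.6]
gripper_width: 0.0151
```

The force is 26 N and lies along the hole axis, which looks like the collar seating. I'll check the depth and take a picture before letting go.

```bash
python3 - <<'E'
from h import *
s=bot.camera("side")
go([.58,-.21,.14]); o,p,Rm=st(); print(o["wrist_torque"])
fx=c25*fxh+s25*np.array([0,0,1]);N=p+Rm@np.array([0,.0446,.0341]);Hs=np.array([.6165,-.2138,.088])
d=N-Hs; print("rel fork",1000*np.array([d@fx,d@fy,d@fz]))
im=s["color"][165:215,290:340].astype(float)
im=np.clip((im-40)*1.6,0,255).astype(np.uint8)
cv2.imwrite("pics/s16b.png",cv2.resize(cv2.cvtColor(im,cv2.COLOR_RGB2BGR),None,fx=12,fy=12,interpolation=cv2.INTER_NEAREST))
E
```

```text
t 19.38 tcp [ 0.5988 -0.216   0.098 ] shift_cm [-0.867  -4.195  -1.7788] F [-9.1918  0.5831 15.3651] w 0.015
 turn for x->+1fy -3.1415753325164704
 turn for x->-1fy 1.7321073322683156e-05
[0.2566 1.3446 0.0741]
rel fork [  0.0323   0.3435 -38.2231]
```

View pics/s16b.png

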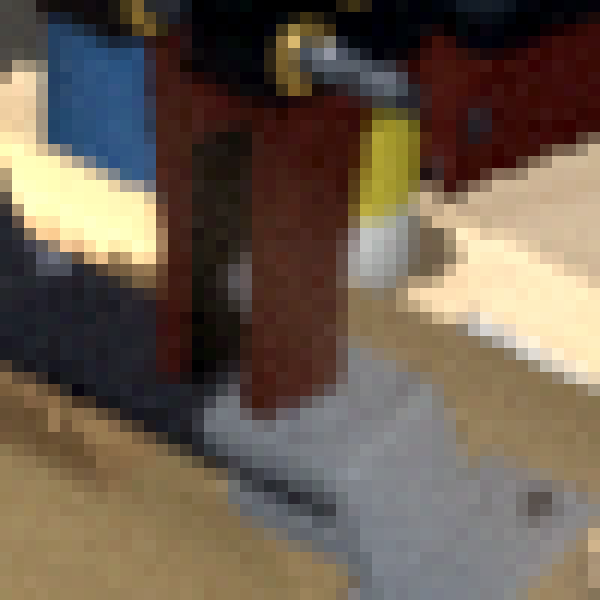

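The depth reads 38 ±2 mm and the stop is along the axis, so the collar appears to be on the knuckle. I'll relax slightly, open, and lift clear.

Call:
{"fn": "step_arm", "kwargs": {"steps": [[[0,-0.1,-0.05,0],[0,0,0,0],[0,0,0,0],[0,0,0,0],[0,0,0,0],[0,0,0,0],[0,0,0,0],[0,0,0,0],[0,0,0,0],[0,0,0,0]]], "grip": 0}}

```text
time: 20.22
tcp_pos: [0.5989, -0.216, 0.0972]
orientation: [-1.274, 1.103, -1.103]
contact_force: [-0.8, -0.5, 0.7]
gripper_width: 0.0442
```

Call:
{"fn": "step_arm", "kwargs": {"steps": [[[0,-0.3,0,0],[0,-0.7,0,0],[0,-1.5,0,0],[0,-2,0,0],[0,-2.5,0,0],[0,-2.5,0,0],[0,-2.5,0,0],[0,-1,0,0],[0,0,0,0],[0,0,0,0]]]}}

```text
time: 21.05
tcp_pos: [0.5989, -0.2159, 0.2273]
orientation: [-1.274, 1.102, -1.103]
contact_force: [0.3, 0.6, -0.9]
gripper_width: 0.0436
```

```bash
python3 - <<'E'
from h import *
s=bot.camera("side"); go([.58,-.21,.14])
im=s["color"][150:220,270:350].astype(float)
im=np.clip((im-40)*1.5,0,255).astype(np.uint8)
cv2.imwrite("pics/s17.png",cv2.resize(cv2.cvtColor(im,cv2.COLOR_RGB2BGR),None,fx=8,fy=8,interpolation=cv2.INTER_NEAREST))
import pickle; pickle.dump(s,open("cams17.pkl","wb"))
Hs=np.array([.6165,-.2138,.088])
for k in (0,.003,.039): print(k,(proj(s,Hs+fz*k)-[270,150]+.5)*8)
E
```

```text
t 21.1 tcp [ 0.5983 -0.2157  0.2262] shift_cm [-0.8195  8.6208 -1.7145] F [-0.3828 -0.2292 -0.6197] w 0.0442
 turn for x->+1fy 3.1414094516313598
 turn for x->-1fy -0.0001832019584333913
0 [363.156  383.6894]
0.003 [360.8279 377.4274]
0.039 [332.256 300.657]
```

View pics/s17.png

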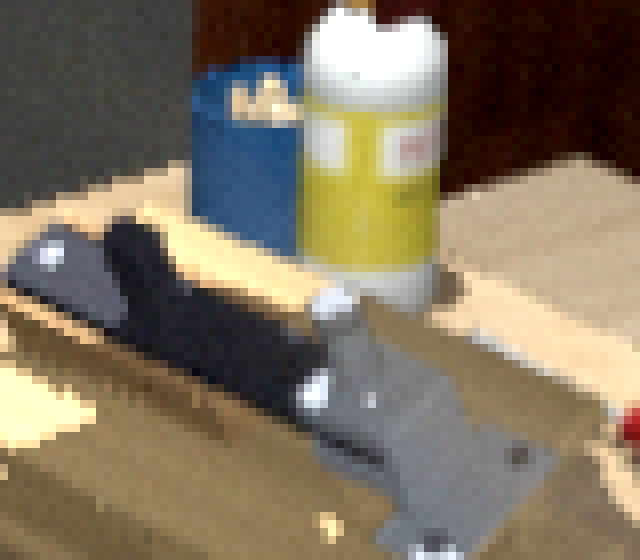

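The pin's head top is at (333,303) against (332,301) predicted for a seated pin, and the gripper is clear. I'll move away for an unshadowed check in both cameras.

Call:
{"fn": "step_arm", "kwargs": {"steps": [[[2.0,-0.2,-2.4,0],[2.0,0,-2.4,0],[2.0,0,-2.4,0],[2.0,0,-2.4,0],[2.0,0,-2.4,0],[2.0,0,-2.4,0],[2.0,0,-2.4,0],[2.0,0,-2.4,0],[2.0,0,-2.4,0],[2.0,0,-2.4,0]]]}}

```text
time: 21.93
tcp_pos: [0.3882, -0.4484, 0.2271]
orientation: [-1.273, 1.106, -1.1]
contact_force: [0.4, 0.5, 0.4]
gripper_width: 0.0437
```

Call:
{"fn": "step_arm", "kwargs": {"steps": [[[2.0,0,-1.5,0],[2.0,0,-1.5,0],[2.0,0,-1.5,0],[2.0,0,-1,0],[2.0,0,-1,0],[0,0,0,0],[0,0,0,0],[0,0,0,0],[0,0,0,0],[0,0,0,0]]]}}

```text
time: 22.77
tcp_pos: [0.3405, -0.5555, 0.2289]
orientation: [-1.274, 1.103, -1.101]
contact_force: [-0.7, -0.0, -0.3]
gripper_width: 0.0439
```

```bash
python3 - <<'E'
from h import *
s=bot.camera("side"); t=bot.camera("top"); go([.58,-.21,.14])
save(s["color"],"s18.png",260,360,160,240,8); save(t["color"],"t18.png",225,425,95,220,4)
cv2.imwrite("pics/t18full.png",cv2.cvtColor(t["color"],cv2.COLOR_RGB2BGR))
Hs=np.array([.6165,-.2138,.088])
for k in (0,.003,.039): print(k,(proj(s,Hs+fz*k)-[260,160]+.5)*8,(proj(t,Hs+fz*k)-[225,95]+.5)*4)
E
```

```text
t 22.87 tcp [ 0.3405 -0.5558  0.2293] shift_cm [-30.7639   8.9327  28.6872] F [ 0.5444  0.153  -0.0737] w 0.0439
 turn for x->+1fy -3.140780634471273
 turn for x->-1fy 0.0008120191185202423
0 [443.156  303.6894] [344.2947 160.468 ]
0.003 [440.8279 297.4274] [344.9175 161.1197]
0.039 [412.256 220.657] [352.6241 169.1839]
```

View pics/s18.png

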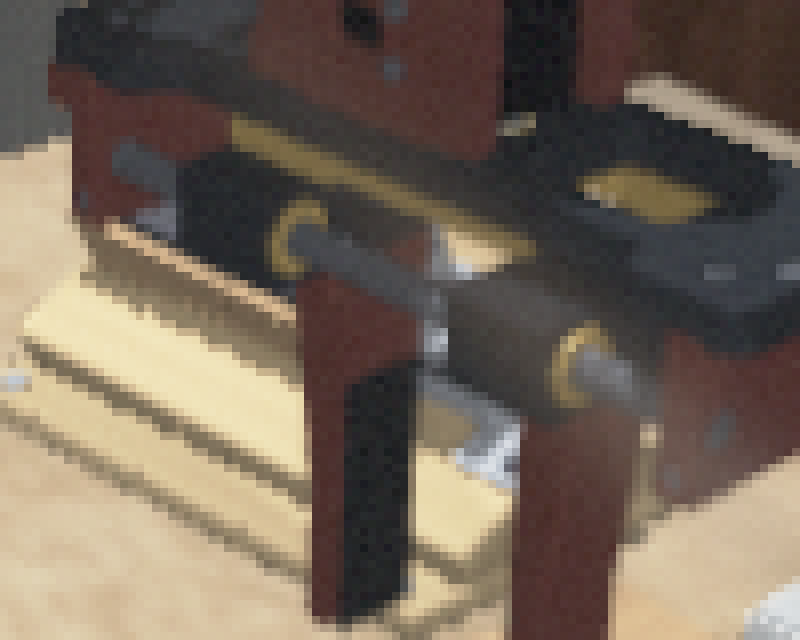

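View pics/t18.png

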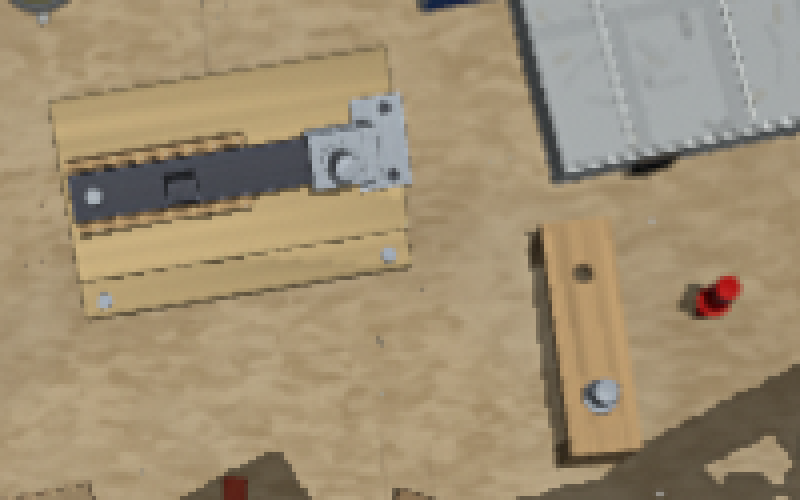

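View pics/t18full.png

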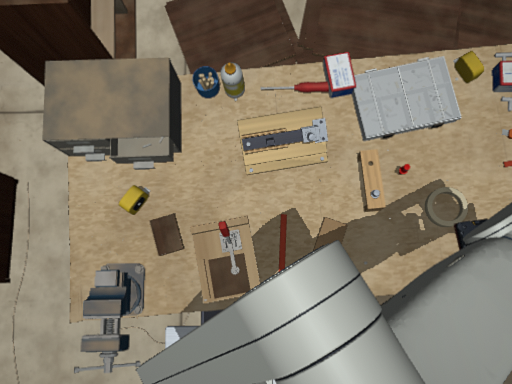

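The top view shows the strut home, the pin standing in the fork at crop (343,163), the short pin still in its hole at (601,395), and everything else unmoved. The arm blocks the side view, so I'll clear it and confirm the seating.

Call:
{"fn": "step_arm", "kwargs": {"steps": [[[1.3,0,-3.2,0],[1.3,0,-3.2,0],[1.3,0,-3.2,0],[1.3,0,-3.2,0],[1.3,0,-3.2,0],[0,0,0,0],[0,0,0,0],[0,0,0,0],[0,0,0,0],[0,0,0,0]]]}}

```text
time: 23.7
tcp_pos: [0.1925, -0.6431, 0.2294]
orientation: [-1.274, 1.101, -1.101]
contact_force: [1.1, 0.3, -0.2]
gripper_width: 0.044
```

```bash
python3 - <<'E'
from h import *
s=bot.camera("side"); go([.58,-.21,.14])
save(s["color"],"s19.png",290,350,175,235,10)
Hs=np.array([.6168,-.2143,.088])
for k in (0,.003,.039): print(k,(proj(s,Hs+fz*k)-[290,175]+.5)*10)
E
```

```text
t 23.75 tcp [ 0.1924 -0.6432  0.2293] shift_cm [-37.236    8.9435  44.6371] F [-0.6447  0.2864  0.9083] w 0.044
 turn for x->+1fy -3.1399952882428366
 turn for x->-1fy 0.0015973653469565567
0 [256.0362 230.0417]
0.003 [253.1291 222.2134]
0.039 [217.4499 126.2408]
```

View pics/s19.png

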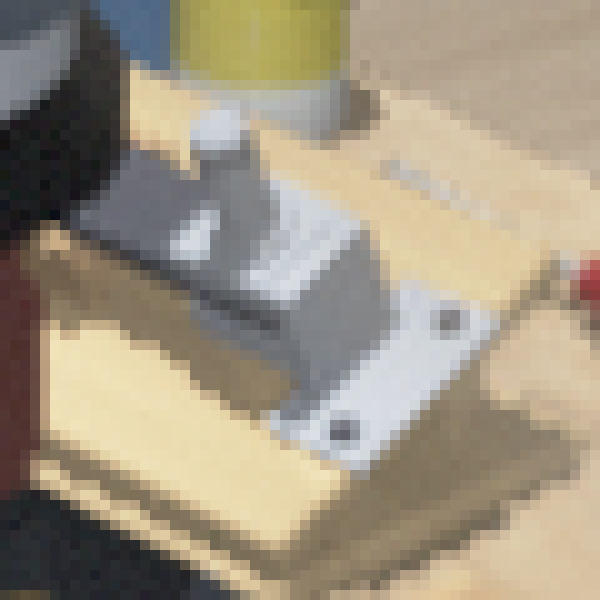

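```bash
python3 - <<'E'
from h import *
s=bot.camera("side")
g=cv2.cvtColor(s["color"][182:208,303:331],cv2.COLOR_RGB2GRAY)
g=cv2.equalizeHist(g); cv2.imwrite("pics/s20.png",cv2.resize(g,None,fx=22,fy=22,interpolation=cv2.INTER_CUBIC))
for th in (0,):
  Hs=np.array([.6168,-.2143,.088])
  for k in (0,.003): 
    for off in (-.011,.011): print(k,off,(proj(s,Hs+fz*k+fy*off)-[303,182]+.5)*22)
E
```

```text
0 -0.011 [345.1855 383.2852]
0 0.011 [210.1798 321.2745]
0.003 -0.011 [338.8655 366.0087]
0.003 0.011 [203.7111 304.1067]
```

View pics/s20.png

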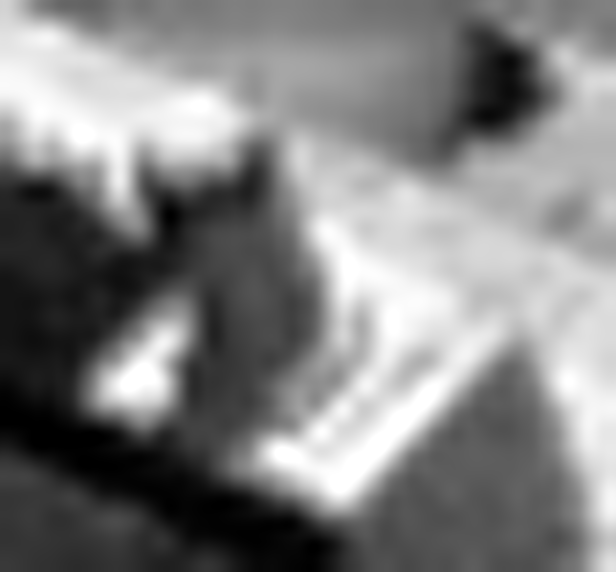

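The collar's right rim shows at about (340,370) against (339,366) predicted for flush, so the pin is seated. I'll hand in.

```bash
python3 -c "
from station import bot
print(bot.close_job())"
```

```text
the job is handed in; nothing more can be done
None
```

The long pin is threaded through the fork and the strut, its collar is down on the upper knuckle, and the job is handed in at about 24 s.

- **Strut:** I pushed it by its post until it stopped hard, with no further movement at 17 N. Its eye is in the fork.
- **Pin:** I gripped the taller pin and tilted it about 24° in the jaws against the edge of its rack hole, because the tool can only point straight down. It went down the hole axis without contact until it stopped at about 26 N along the axis, and then I let go.

**Last checks:**
- The pin's head top and collar rim lie within about 1.5 mm of where a seated pin should be.
- The short pin is still in the rack, and the things on the table that I could see are where they were.
- The gripper is empty and clear of everything.

**Checks that disagreed:**
- The two cameras differed by about 4–5 mm on where the fork hole was. I used the side camera, which agreed with the known tool position.
- The strut's stop came about 4.6 mm further than that first hole estimate predicted, using an assumed finger thickness.
- The commanded insertion depth came to 38.2 mm, against 40 mm for a fully seated pin. That is within measuring error, and the final picture shows the pin seated.

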